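# Fold the dock flap over and tuck it under the brass lip

### The job

Close up the charging bay of the entryway dock: with the fingertips, fold the sprung orange flap over flat, and while keeping it pressed down push it and the wooden panel along until the flap's free edge is tucked beneath the brass lip and the panel is fully home, so that the lip keeps the flap down when you let go. Push and press only: do not take the flap between the fingers, and leave the key fob, the coin cup and the tealight holder where they stand.

Things in the scene. Friction and masses are not known exactly. Their poses are not given: they have to be found in the camera images.
- dock: White painted dock box, fixed, 160 (x) x 350 (y) x 62 mm high. Origin: centre of its underside, z up; +y is the way the panel slides shut. An open bay with a cream phone stand inside (nothing in it above 50 mm) is centred 70 mm to +y; the brass lip is at the +y end. Side rails, 62 mm high, have their inner faces at x = -65 and +65 mm.
- panel (a joint): Sliding wooden panel on the dock, 126 x 130 mm, 8 mm thick, top face 60 mm above the dock's underside. Value in m along the dock's +y: 0 fully open, 0.090 fully home (stop). It stays where it is left; about 4 N moves it.
- flap (a joint): Orange flap, 100 mm wide (dock's x), 100 mm from hinge to free edge, 6 mm thick, hinged on the panel's leading (+y) edge. Rad: 0 folded flat to +y, top face 60 mm above the dock's underside; about 1.5 upright. A spring lifts it when let go; folding takes up to 0.1 N m (1 to 3 N at a fingertip, less than moves the panel). With the panel beyond 0.06 it comes down on the lip, not beneath.
- flap_hinge (a point): Point on the hinge line at mid-width of the flap, 57 mm above the dock's underside. Its axes turn with the flap: x along the hinge, y along the flap to its free edge, z out of its top face, which carries the rib (when the flap stands upright that face looks to the dock's -y, over the panel).
- flap_rib (a point): Mid-point, at the foot, of the upright face of a rib (80 mm wide, 6 mm high) across the flap's top face. That face is 50 mm from the hinge and looks to the hinge: a fingertip on the flap between hinge and rib can push flap and panel to +y. Behind the rib's crest a ramp runs down to the flap, ending 68 mm from the hinge.
- flap_edge (a point): Mid-point of the flap's free edge, 100 mm from the hinge, half-way in its 6 mm thickness.
- lip_edge (a point): Mid-point of the under edge where the brass lip's level part begins: 137 mm to +y of the dock's origin, 66 mm up, 6 mm above the flat flap's top. The lip (130 mm wide, 5 mm thick) runs on to +y; to -y its mouth flares up over 11 mm, so a flap edge up to 10 mm above flat still slides in. Highest point 78 mm. With the panel home the flap's edge is 18 mm beyond this point.
- fob: Green enamel key fob, a disc 38 mm across and 9 mm thick with a small steel ring, lying loose on the shelf top. Origin: centre of its underside. Leave alone.
- cup: Copper coin cup, 70 mm across, 65 mm high, loose, upright. Origin: centre of its underside. Leave alone.
- tealight: Smoked glass tealight holder, 66 mm across, 55 mm high, loose, upright. Origin: centre of its underside. Leave alone.

How it is judged:
By the outcome, as a careful person would: the job done as asked, in the order asked, and still so for the second after the job is handed in, with the robot touching nothing.
It also fails if it takes over 42 s, if anything falls off the work surface, if the arm or the gripper's body presses on something with over 40 N, if the wrist force passes 120 N, or if a joint passes its speed limit or range.

### The arm

A 6-joint arm with a two-finger parallel gripper is mounted at the origin on the work surface. World frame = base frame: x ahead of the robot, y to its left, z up, the work surface at z = 0. Lengths are in m, angles in rad, forces in N, time in s.
With the tool pointing down it reaches from about 0.325 to 0.9 m from the base axis. Payload 6.1 kg.
Tool frame: the origin (TCP) lies on the centre line of the jaws, within the pads' length; the fingertips stand 22 mm ahead of it and the grasp point (between the pads) lies 3 mm ahead of it; x points along the fingers, y is the direction in which the jaws open and shut, and the axes are right-handed (so a half turn about x gives the same grasp; the last joint's range is limited). The gripper opens to 87 mm and grips with 3 to 60 N. Pads are 19 mm wide; open, the fingers measure 117 mm over their backs; the gripper's body (75 mm by 190 mm) begins 51 mm behind the grasp point.
Start: joints at [1.03, 0.22, 1.526, -0, 1.395, -0.126], TCP at [0.252, 0.572, 0.205] pointing down, gripper open.
Joint ranges: [-2.98, 2.98], [-0.91, 2.08], [0.09, 2.57], [-1.24, 4.39], [0.2, 2.65], [-2.68, 2.68]. Speed limits (rad/s): [2.57, 2.57, 3.01, 3.14, 3.14, 3.14].

### API

Orientations are given as [roll, pitch, yaw] about the fixed x, y, z axes, in that order (R = Rz(yaw) Ry(pitch) Rx(roll)).
In Python, from cell import * gives the robot as it stands.
- The arm moves only by the shell command python3 -m handwheel 'ROWS' [FORCE]. ROWS is text: rows parted by semicolons, each of 5 numbers parted by spaces: the gripper command: -1 is shut, 1 is fully open, values between are in proportion, then the shift along the tool's x, y, z scaled (see below), then the turn about the tool's x scaled (see below). In form: hand tx ty tz yaw; .... A call has exactly 5 rows; each row shifts and turns the commanded pose from where the row before left it, along the tool's axes as they then stand; what a row does not reach is not made up. The controller multiplies each number of a shift by 25 mm and each number of a turn by 0.1 rad. A row lasts 1/12 s, in which the tool goes at most 41.7 mm and 7.16 degrees, less where a joint would pass 70% of its speed; a pose out of reach is approached as far as the arm can. A call with a number of a shift or a turn outside -1 to 1 is refused whole. A call with a gripper value outside its range is refused whole. The fingers move at their own pace and stop on an object; FORCE is the grip in N (left out, the last holds). Time passes only in rows, so rows that do not move let the fingers close, or fill a call up. It gives the time, the measured TCP pose, the force and the opening at its end, in the units of the state.
- read_state(): the state, without advancing time (a new reading comes with each control period).
- capture(name): name is "scene" or "top"; returns the picture (400x640x3 uint8, red, green, blue); there is no depth.
- camera_params(name): a dict with "intrinsics" (3x3 intrinsics, pixels), "k1" (the pictures are not rectified: a ray, as slopes to the right and down, at radius r is drawn at 1 + k1 r^2 times it, then the intrinsics apply), "T" (4x4, takes a point from camera to world coordinates). Camera axes: x right, y down, z forward; pixel columns grow to the right and rows downward; lengths in m; the calibration is good to about 2 mm. A picture is of the moment at which its call begins. camera_params takes no time and is no camera call.
- close_job(): hands the job in, once; it reports no verdict.
The state is a dict: "t": time; "joint_positions": joint angles; "dq": joint speeds; "joint_efforts": joint torques, N m; "tcp_pos": TCP position; "orientation": TCP orientation; "force": force on the tool from outside, world axes, zero at the start; "ft_torque": the same for the moment, N m; "width": opening from 0.0 (shut) to 1.0 (fully open).
Only numpy, scipy, OpenCV 4.12 (cv2) and the standard library are available. Lean on these libraries where they do the work, as an engineer would, in place of code of your own. Each camera call takes 0.05 s, during which the arm holds its last target.

## Working session

There is one attempt and no reset: what is moved stays moved. The work goes in short steps, Python scripts to look and compute and a shell command to move; the robot and the scene stay as the last step left them, time stands still between calls to the robot, and variables do not carry over. Pictures are saved under pics/ and viewed, and the job is handed in when it is done.

```bash
ls; mkdir -p pics
python3 - <<'E'
from cell import *
import cv2
print(read_state())
for n in("scene","top"):
    im=capture(n); cv2.imwrite(f"pics/{n}0.png",im[:,:,::-1])
    print(n,camera_params(n))
E
```

```text
pics
{'t': 0.0, 'joint_positions': array([ 1.02985964e+00,  2.21234400e-01,  1.52763960e+00,  2.47641832e-05,
        1.39471919e+00, -1.26108970e-01]), 'dq': array([ 0.00051082,  0.00195217, -0.00172725,  0.00082199, -0.00160659,
        0.00164113]), 'joint_efforts': array([ 7.49514516e-05, -4.94585574e+01, -3.87390161e+01,  7.03310478e-02,
        5.68395888e-02, -1.41619621e-04]), 'tcp_pos': array([0.25154461, 0.57140641, 0.20381711]), 'orientation': array([-1.7090877 ,  1.56879564, -2.12391978]), 'force': array([ 0.06657995, -0.68336044,  0.38292477]), 'ft_torque': array([0.00660945, 0.00552157, 0.00468092]), 'width': 1.0022209871146799}
scene {'intrinsics': array([[379.29378532,   0.        , 316.62620301],
       [  0.        , 379.29378532, 199.14000236],
       [  0.        ,   0.        ,   1.        ]]), 'k1': -0.06761127660769252, 'T': array([[ 0.69856403,  0.61712474, -0.36216758,  0.85334225],
       [ 0.71553642, -0.60529004,  0.34875721, -0.20201297],
       [-0.00398973, -0.50277334, -0.86440908,  0.65507153],
       [ 0.        ,  0.        ,  0.        ,  1.        ]])}
top {'intrinsics': array([[366.41055889,   0.        , 315.57142109],
       [  0.        , 366.41055889, 201.20338289],
       [  0.        ,   0.        ,   1.        ]]), 'k1': -0.01485614394271648, 'T': array([[-0.02451349, -0.98811674,  0.15173795,  0.5124199 ],
       [-0.99933673,  0.02830932,  0.02290582,  0.01681829],
       [-0.02692922, -0.1510758 , -0.98815531,  0.7273574 ],
       [ 0.        ,  0.        ,  0.        ,  1.        ]])}
```

View pics/scene0.png

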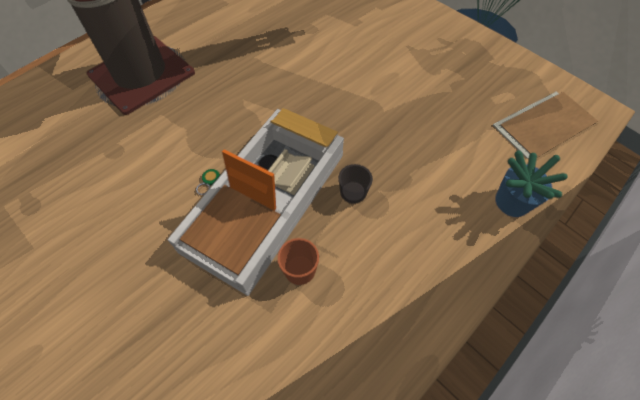

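View pics/top0.png

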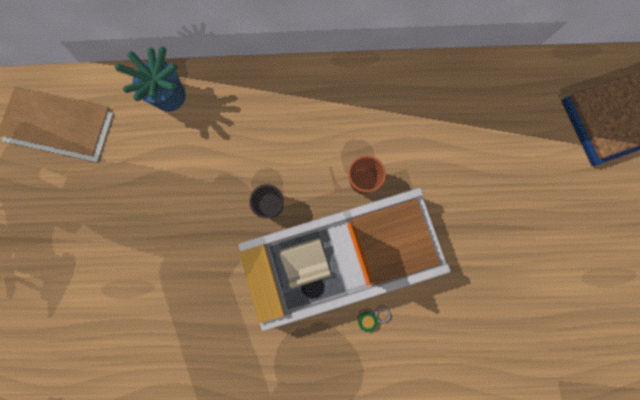

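The scene view shows the dock, with the flap upright at about (250,180), the brass lip at (305,127), cup at (298,260), tealight at (354,184) and fob at (209,178). In the top view the dock's corners are near (420,190), (448,268), (263,327) and (240,247). Next I'll find those corners properly.

```bash
cat > h.py <<'E'
import numpy as np, cv2
from cell import camera_params
def ray(n,px):
    c=camera_params(n);K=np.array(c["intrinsics"]);T=np.array(c["T"])
    d=np.array([c["k1"],0,0,0,0.])
    u=cv2.undistortPoints(np.array(px,float).reshape(-1,1,2),K,d[:5],).reshape(-1,2)
    v=np.c_[u,np.ones(len(u))]@T[:3,:3].T
    return T[:3,3],v
def onz(n,px,z):
    o,v=ray(n,px); return o+v*((z-o[2])/v[:,2])[:,None]
def proj(n,P):
    c=camera_params(n);K=np.array(c["intrinsics"]);T=np.linalg.inv(np.array(c["T"]))
    P=np.array(P,float).reshape(-1,3)
    return cv2.projectPoints(P,cv2.Rodrigues(T[:3,:3])[0],T[:3,3],K,np.array([c["k1"],0,0,0,0.]))[0].reshape(-1,2)
E
python3 - <<'E'
import cv2
a=cv2.imread("pics/top0.png")[140:340,225:465]
cv2.imwrite("pics/topc.png",cv2.resize(a,None,fx=3.3,fy=3,interpolation=cv2.INTER_CUBIC)[:600,:800])
a=cv2.imread("pics/scene0.png")[95:305,160:390]
cv2.imwrite("pics/scc.png",cv2.resize(a,None,fx=2.8,fy=2.8,interpolation=cv2.INTER_CUBIC))
E
```

```text
(no output)
```

View pics/topc.png

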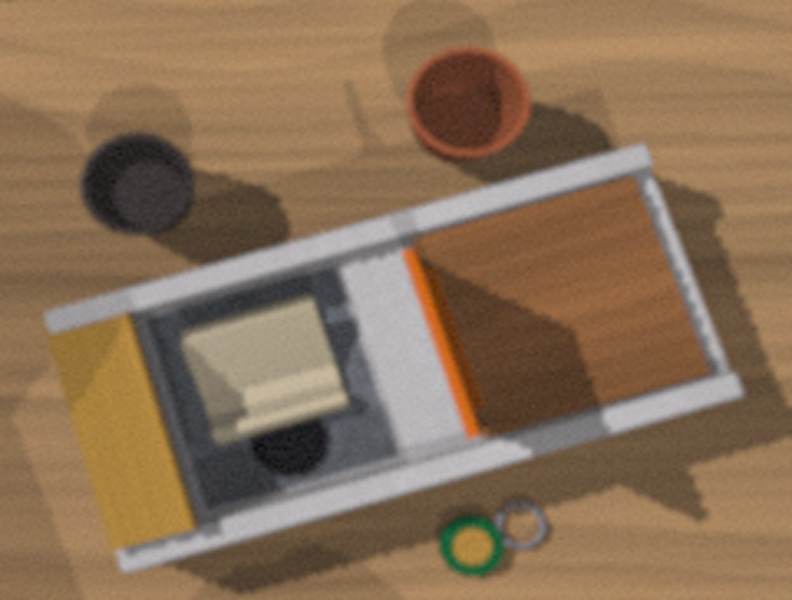

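View pics/scc.png

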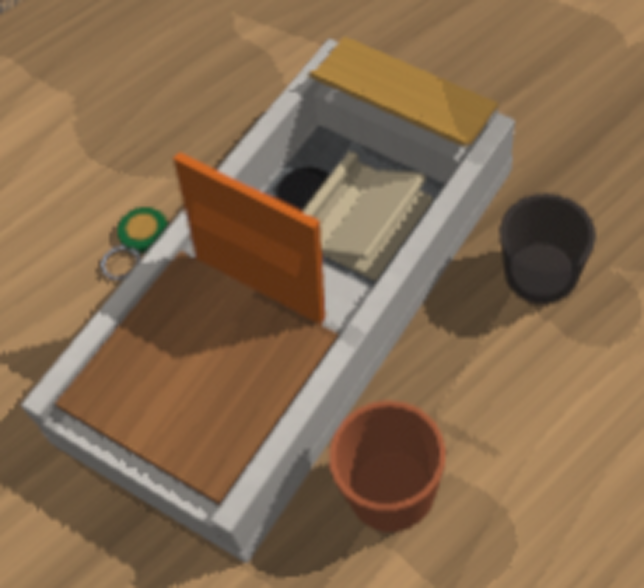

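```bash
cat >> h.py <<'E'
def tc(p): return np.array(p,float)/[3.3,3]+[225,140]
def sc(p): return np.array(p,float)/2.8+[160,95]
E
python3 - <<'E'
from h import *
# -y end: A (x side far), B ; +y end: D, C
px=tc([(650,146),(742,394),(122,570),(44,314)])
P=onz("top",px,.062);print(P.round(4))
for i in range(4): print(np.linalg.norm(P[i]-P[(i+1)%4]))
ps=sc([(25,408),(248,545),(513,125),(333,40)]) # scene: ring/fob side -y end, cup side -y end, +y cup side, +y fob side
Q=onz("scene",ps,.062);print(Q.round(4))
for i in range(4): print(np.linalg.norm(Q[i]-Q[(i+1)%4]))
L=np.array([[80,-175],[-80,-175],[-80,175],[80,175]])/1000.
for W in (P[:,:2],Q[[1,0,3,2],:2]):
  for l in (L,L*[-1,1]):
    R,c=None,None
    m=W.mean(0);H=l.T@(W-m);U,S,V=np.linalg.svd(H);D=np.diag([1,np.sign(np.linalg.det(V.T@U.T))]);R=V.T@D@U.T
    e=(l@R.T+m-W); print(m,np.arctan2(R[1,0],R[0,0]),np.abs(e).max())
E
```

```text
[[ 0.6323 -0.1636  0.062 ]
 [ 0.4821 -0.2027  0.062 ]
 [ 0.3888  0.1319  0.062 ]
 [ 0.5388  0.1745  0.062 ]]
0.1552195870136543
0.34730734890959414
0.1559049976170103
0.3507760257771654
[[ 0.486  -0.2021  0.062 ]
 [ 0.6484 -0.1573  0.062 ]
 [ 0.5438  0.171   0.062 ]
 [ 0.3922  0.1337  0.062 ]]
0.168463193300455
0.3445531875400336
0.156085660499647
0.3486903062505712
[ 0.51046696 -0.01496749] 0.27000447118337595 0.0022815420213336823
[ 0.51046696 -0.01496749] 0.2720875265401419 0.15250159918412626
[ 0.51761375 -0.01366921] 0.2843569254587909 0.005738857839676759
[ 0.51761375 -0.01366921] 0.29982044168374816 0.15968536154624258
```

```bash
cat >> h.py <<'E'
import json,os
def D(p,c=(0.513,-0.0145),a=0.272):
    p=np.array(p,float).reshape(-1,3); ca,sa=np.cos(a),np.sin(a)
    return np.c_[c[0]+ca*p[:,0]-sa*p[:,1], c[1]+sa*p[:,0]+ca*p[:,1], p[:,2]]
def Di(P,c=(0.513,-0.0145),a=0.272):
    P=np.array(P,float).reshape(-1,3); ca,sa=np.cos(a),np.sin(a); x=P[:,0]-c[0];y=P[:,1]-c[1]
    return np.c_[ca*x+sa*y,-sa*x+ca*y,P[:,2]]
E
cat > ov.py <<'E'
import sys
from h import *
def ov(n,im,s=0.0,phi=1.5,**k):
    im=cv2.resize(im,None,fx=3,fy=3,interpolation=cv2.INTER_CUBIC)
    def poly(p,col):
        q=proj(n,D(np.array(p)/1000.,**k)); cv2.polylines(im,[np.int32((q*3+1)*4)],True,col,1,cv2.LINE_AA,2)
    poly([(80,-175,62),(-80,-175,62),(-80,175,62),(80,175,62)],(255,0,0))
    poly([(65,137-11,78),(-65,126,78)],(0,0,255))
    h=-35+s
    poly([(63,h,60),(-63,h,60)],(0,255,0))
    y=lambda r,o:h+r*np.cos(phi)-o*np.sin(phi); z=lambda r,o:57+r*np.sin(phi)+o*np.cos(phi)
    poly([(50,y(0,3),z(0,3)),(50,y(100,3),z(100,3)),(-50,y(100,3),z(100,3)),(-50,y(0,3),z(0,3))],(255,255,0))
    q=proj(n,D([[0,0,.06]]))[0]*3
    x0=int(max(0,q[0]-390));y0=int(max(0,q[1]-300))
    return im[y0:y0+600,x0:x0+790]
E
python3 - <<'E'
from ov import *
for n in("scene","top"):
    cv2.imwrite(f"pics/ov_{n}.png",ov(n,cv2.imread(f"pics/{n}0.png")))
from cell import read_state
from scipy.spatial.transform import Rotation as R
s=read_state(); print(R.from_euler("xyz",s["orientation"]).as_matrix().round(3), Di(s["tcp_pos"]))
E
```

```text
[[-0.001  0.403  0.915]
 [-0.001  0.915 -0.403]
 [-1.    -0.002 -0.   ]] [[-0.09438701  0.6346864   0.20394264]]
```

View pics/ov_scene.png

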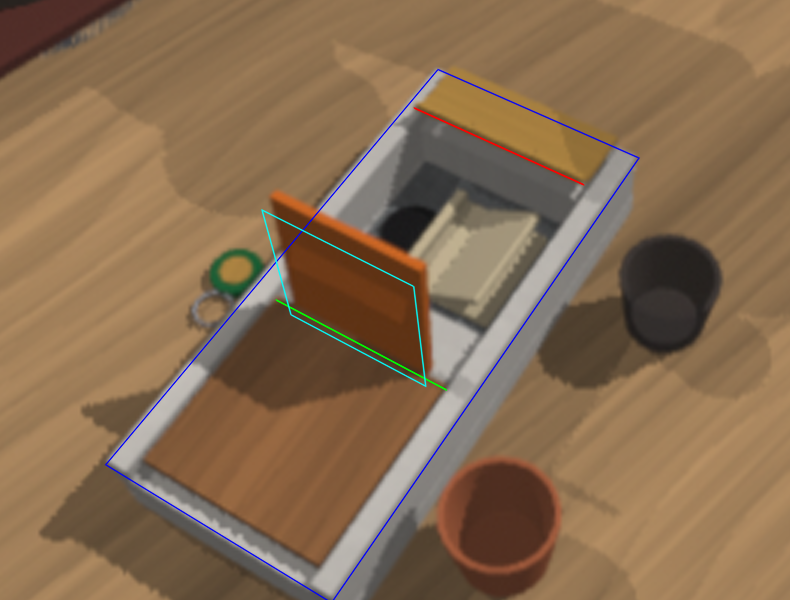

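View pics/ov_top.png

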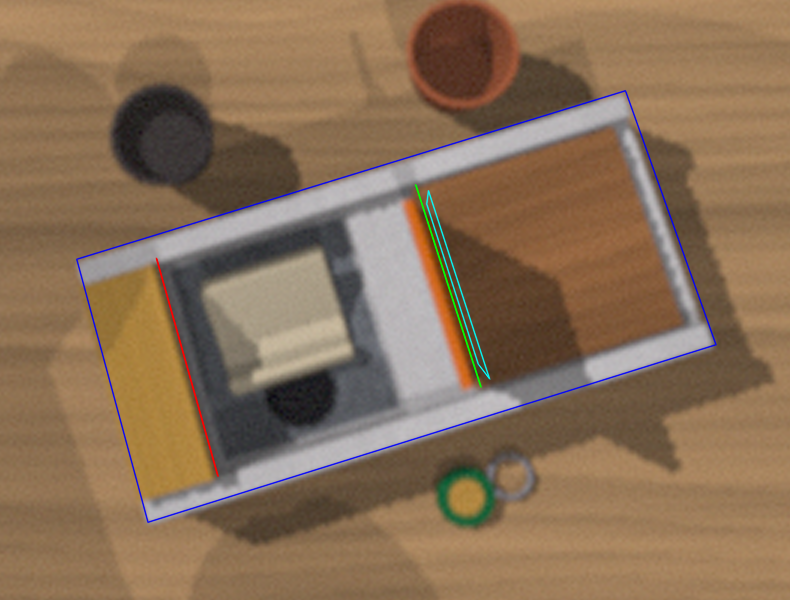

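The dock fits within about 3 mm at (0.513, -0.0145), yaw 0.272, and the panel sits about 5–10 mm in. I'll shut the gripper and turn the jaws along the dock's x, so that the tool's z points to the dock's −y.

```bash
python3 -m handwheel '-1 0 0 0 1; -1 0 0 0 1; -1 0 0 0 1; -1 0 0 0 1; -1 0 0 0 1' 20; python3 -m handwheel '-1 0 0 0 1; -1 0 0 0 1; -1 0 0 0 1; -1 0 0 0 0.83; -1 0 0 0 0'
cat > st.py <<'E'
from h import *
from cell import read_state
from scipy.spatial.transform import Rotation as R
s=read_state(); M=R.from_euler("xyz",s["orientation"]).as_matrix()
a=0.272; Rd=np.array([[np.cos(a),-np.sin(a),0],[np.sin(a),np.cos(a),0],[0,0,1]])
print("t",round(s["t"],2),"dock mm",(Di(s["tcp_pos"])*1000).round(1),"force(dock)",(Rd.T@s["force"]).round(1),"w",round(s["width"],3),"\n",(Rd.T@M).round(3).tolist(), s["joint_positions"].round(2))
E
python3 st.py
```

```text
t: 0.52
tcp_pos: [0.2516, 0.5716, 0.2043]
orientation: [-1.22, 1.57, -2.14]
force: [-0.1, 0.1, -0.6]
width: 0.709
t: 0.93
tcp_pos: [0.2517, 0.5717, 0.2043]
orientation: [-0.801, 1.57, -2.101]
force: [0.1, -0.4, 0.9]
width: 0.327
t 0.93 dock mm [[-94.2 634.8 204.3]] force(dock) [-0.  -0.4  0.9] w 0.327 
 [[-0.001, 1.0, -0.002], [-0.001, -0.002, -1.0], [-1.0, -0.001, 0.001]] [ 1.03  0.22  1.53 -0.    1.39  0.76]
```

```bash
for i in 1; do python3 -m handwheel '-1 0 0.15 1 0; -1 0 0.15 1 0; -1 0 0.15 1 0; -1 0 0.15 1 0; -1 0 0.15 1 0'; done; python3 st.py
```

```text
t: 1.35
tcp_pos: [0.3037, 0.4554, 0.2045]
orientation: [-0.92, 1.57, -2.215]
force: [-0.2, -0.1, 0.5]
width: 0.021
t 1.35 dock mm [[-75.3 508.9 204.5]] force(dock) [-0.2 -0.1  0.5] w 0.021 
 [[-0.001, 1.0, 0.004], [-0.0, 0.004, -1.0], [-1.0, -0.001, 0.0]] [ 0.84  0.04  1.73 -0.    1.38  0.56]
```

```bash
python3 -m handwheel '-1 0 0.15 1 0; -1 0 0.15 1 0; -1 0 0.15 1 0; -1 0 0.15 1 0; -1 0 0.15 1 0'; python3 -m handwheel '-1 0 0.15 1 0; -1 0 0.15 1 0; -1 0 0.15 1 0; -1 0 0.15 1 0; -1 0 0.15 1 0';  python3 st.py
```

```text
t: 1.77
tcp_pos: [0.3555, 0.3401, 0.2047]
orientation: [-1.237, 1.57, -2.532]
force: [0.9, -0.1, 1.0]
width: 0.008
t: 2.18
tcp_pos: [0.4073, 0.2248, 0.2048]
orientation: [-1.352, 1.571, -2.646]
force: [0.5, -1.1, -0.2]
width: 0.009
t 2.18 dock mm [[-37.5 258.9 204.8]] force(dock) [ 0.1 -1.2 -0.2] w 0.009 
 [[-0.0, 1.0, 0.004], [-0.0, 0.004, -1.0], [-1.0, -0.0, 0.0]] [ 0.33 -0.17  1.93 -0.    1.39  0.06]
```

Tracking is accurate. Continue over the panel to dock y ≈ −80.

```bash
python3 -m handwheel '-1 0 0.15 1 0; -1 0 0.15 1 0; -1 0 0.15 1 0; -1 0 0.15 1 0; -1 0 0.15 1 0'; python3 -m handwheel '-1 0 0.15 1 0; -1 0 0.15 1 0; -1 0 0.15 1 0; -1 0 0.15 1 0; -1 0 0.15 1 0'; python3 -m handwheel '-1 0 0 1 0; -1 0 0 1 0; -1 0 0 1 0; -1 0 0 0.6 0; -1 0 0 0 0';  python3 st.py
python3 - <<'E'
from ov import *
from cell import capture
for n in("scene",):
    cv2.imwrite(f"pics/a_{n}.png",ov(n,capture(n)[:,:,::-1].copy(),s=8))
E
```

```text
t: 2.6
tcp_pos: [0.459, 0.1095, 0.2048]
orientation: [-1.886, 1.571, 3.102]
force: [0.5, -0.0, -0.5]
width: 0.006
t: 3.02
tcp_pos: [0.5108, -0.0058, 0.2047]
orientation: [-2.096, 1.57, 2.893]
force: [-0.1, 0.6, 0.4]
width: 0.012
t: 3.43
tcp_pos: [0.5353, -0.0938, 0.2046]
orientation: [-0.625, 1.57, -1.924]
force: [-0.2, -0.1, 0.6]
width: 0.005
t 3.43 dock mm [[ 1.000e-01 -8.240e+01  2.046e+02]] force(dock) [-0.2 -0.1  0.6] w 0.005 
 [[-0.0, 1.0, -0.0], [-0.001, -0.0, -1.0], [-1.0, -0.0, 0.001]] [-0.32  0.03  1.74 -0.    1.38 -0.59]
```

View pics/a_scene.png

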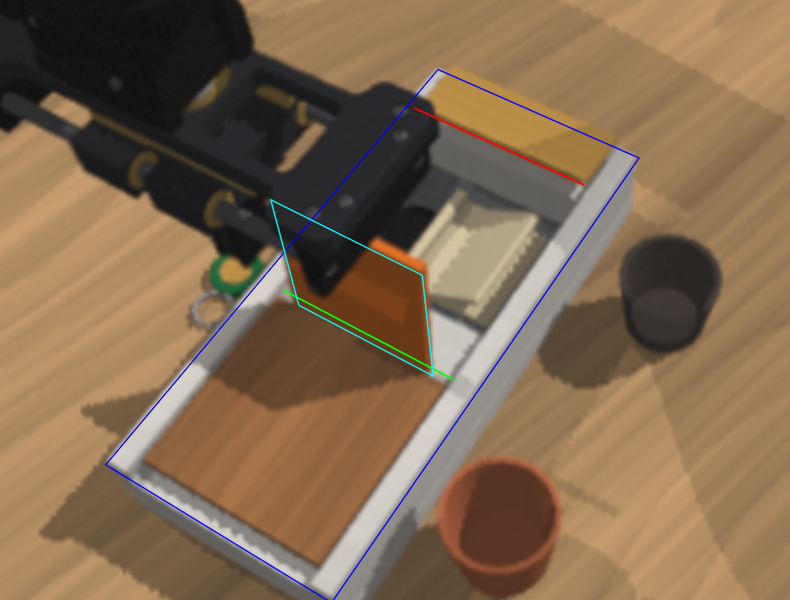

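Hinge at dock y ≈ −26 (s ≈ 8–9 mm); the path is clear. Descend to TCP z ≈ 121 mm over the panel, then approach the flap.

```bash
python3 -m handwheel '-1 1 0 0 0; -1 1 0 0 0; -1 1 0 0 0; -1 0.34 0 0 0; -1 0 0 0 0'; python3 st.py; python3 -m handwheel '-1 0 0 -0.5 0; -1 0 0 -0.5 0; -1 0 0 -0.4 0; -1 0 0 -0.4 0; -1 0 0 0 0'; python3 st.py
```

```text
t: 3.9
tcp_pos: [0.5325, -0.0894, 0.1186]
orientation: [-2.217, 1.565, 2.77]
force: [-0.1, -0.3, 1.1]
width: 0.001
t 3.9 dock mm [[ -1.3 -77.4 118.6]] force(dock) [-0.2 -0.3  1.1] w 0.001 
 [[-0.005, 1.0, 0.003], [0.004, 0.003, -1.0], [-1.0, -0.005, -0.004]] [-0.31  0.1   1.83  0.    1.22 -0.59]
t: 4.32
tcp_pos: [0.5228, -0.0456, 0.1225]
orientation: [1.555, 1.569, 0.259]
force: [0.3, -0.5, -0.4]
width: 0.006
t 4.32 dock mm [[  1.  -32.6 122.5]] force(dock) [ 0.2 -0.6 -0.4] w 0.006 
 [[0.001, 1.0, 0.003], [-0.0, 0.003, -1.0], [-1.0, 0.001, 0.0]] [-0.24  0.06  1.87  0.    1.21 -0.51]
```

```bash
python3 -m handwheel '-1 0.05 0 -0.2 0; -1 0.05 0 -0.2 0; -1 0.05 0 -0.2 0; -1 0.1 0 -0.2 0; -1 0 0 0 0'; python3 st.py
python3 - <<'E'
from ov import *
from cell import capture
for n in("scene",):
    cv2.imwrite(f"pics/b_{n}.png",ov(n,capture(n)[:,:,::-1].copy(),s=8,phi=1.1))
E
```

```text
t: 4.73
tcp_pos: [0.5167, -0.0279, 0.1145]
orientation: [-2.271, 1.57, 2.715]
force: [-0.9, 0.3, 0.2]
width: 0.007
t 4.73 dock mm [[  0.  -13.9 114.5]] force(dock) [-0.8  0.5  0.2] w 0.007 
 [[-0.001, 1.0, 0.001], [0.001, 0.001, -1.0], [-1.0, -0.001, -0.001]] [-0.21  0.05  1.89  0.    1.2  -0.48]
```

View pics/b_scene.png

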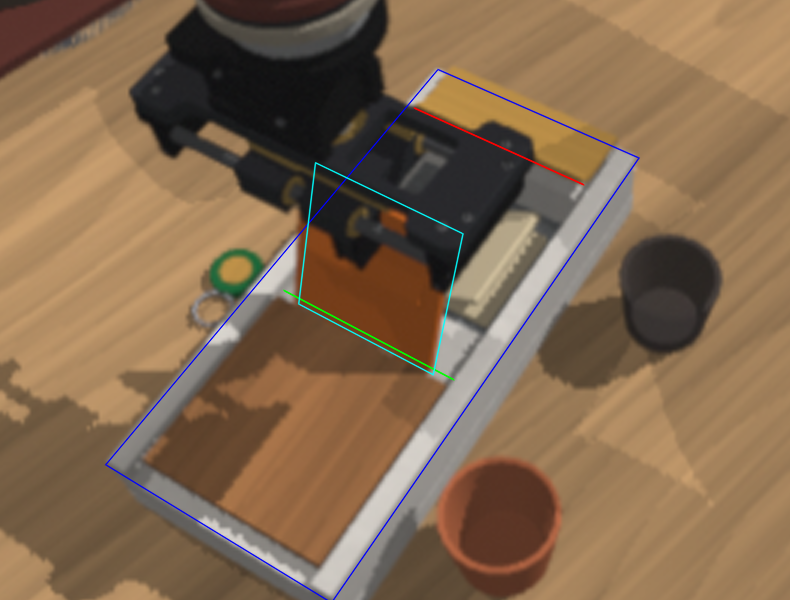

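Run:
```python
from ov import *
from cell import capture
n="scene"
q=proj(n,D([[0,0,.06]]))[0]*3; off=np.array([int(max(0,q[0]-390)),int(max(0,q[1]-300))])
for p in [(0,-.014,.0925),(0,-.014,.1145),(0,-.014,.162),(.05,-.026+.009,.153),(-.05,-.017,.153)]: print(p,proj(n,D([p]))[0]*3-off)
im=capture("top"); cv2.imwrite("pics/b_top.png",ov("top",im[:,:,::-1].copy(),s=8,phi=1.1))
```

```text
(0, -0.014, 0.0925) [369.90017882 288.13675814]
(0, -0.014, 0.1145) [364.40921038 267.3234386 ]
(0, -0.014, 0.162) [351.43416685 218.01548833]
(0.05, -0.017, 0.153) [427.77642519 270.02847862]
(-0.05, -0.017, 0.153) [277.45267608 195.28186262]
```

View pics/b_top.png

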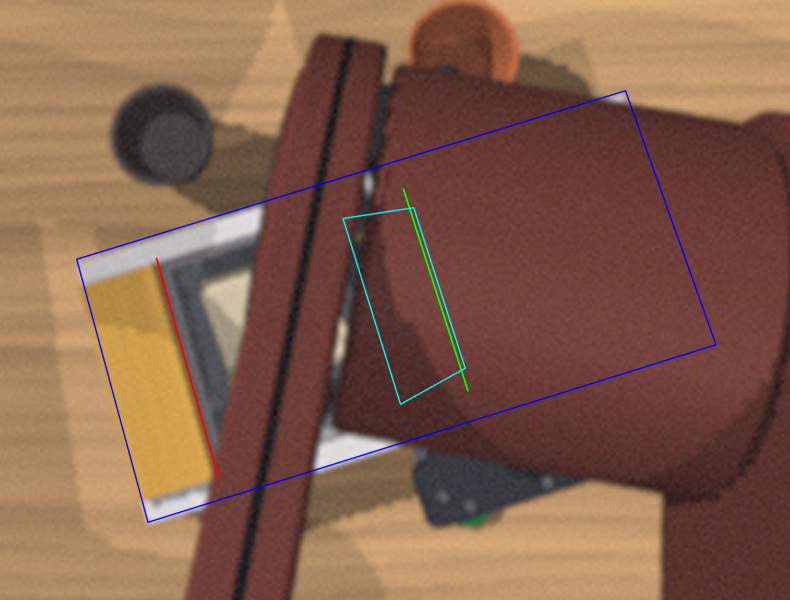

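Run:
```python
from ov import *
from cell import capture
n="scene"
im=capture(n)[:,:,::-1][95:235,200:360]
cv2.imwrite("pics/b_z.png",cv2.convertScaleAbs(cv2.resize(im,None,fx=4.2,fy=4.2,interpolation=cv2.INTER_CUBIC),alpha=2.2,beta=10))
```

```text
(no output)
```

View pics/b_z.png

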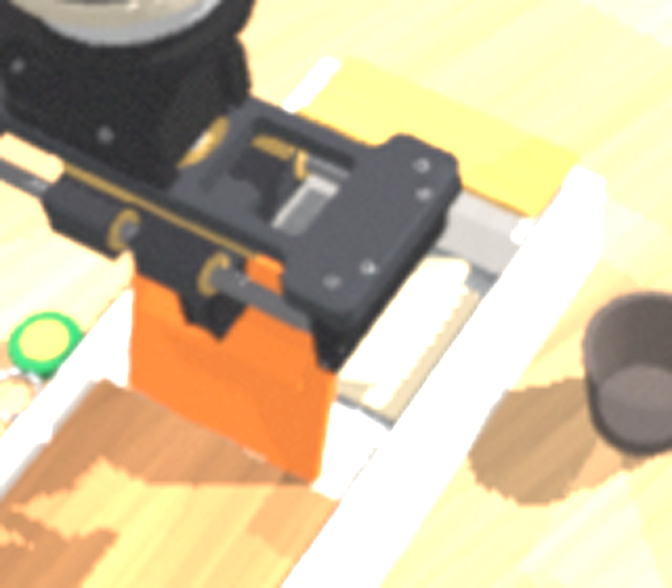

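Run:
```python
from ov import *
px=[(215,335),(190,322),(215,335),(338,370),(272,262),(318,478),(133,388),(300,385)]
px=np.array(px)/4.2+[200,95]
o,v=ray("scene",px)
O=Di([o])[0]; V=Di(o+v)-O
for X,k in zip([0,-15,15,50,20,50,-50,40],range(8)):
    t=(X/1000-O[0])/V[k,0]; print(px[k].round(1),"x=",X,((O+V[k]*t)*1000).round(1))
# tip corners predicted
for p in [(15,-23,92.5),(-15,-23,92.5),(15,-5,92.5)]: print(p,(proj("scene",D([np.array(p)/1000]))[0]-[200,95])*4.2)
```

```text
[251.2 174.8] x= 0 [  0.  -18.9 121.8]
[245.2 171.7] x= -15 [-15.  -16.6 117.3]
[251.2 174.8] x= 15 [ 15.  -32.5 150.7]
[280.5 183.1] x= 50 [ 50.   -5.5 116.6]
[264.8 157.4] x= 20 [ 20.    1.2 161.1]
[275.7 208.8] x= 50 [ 50.  -29.5  64.2]
[231.7 187.4] x= -50 [-50.  -28.9  55.5]
[271.4 186.7] x= 40 [ 40.  -18.4 115. ]
(15, -23, 92.5) [249.52390814 396.52363385]
(-15, -23, 92.5) [190.83634113 366.25108829]
(15, -5, 92.5) [273.74675075 364.93793279]
```

Run:
```python
from ov import *
n="scene"
q=proj(n,D([[0,0,.06]]))[0]*3; off=np.array([int(max(0,q[0]-390)),int(max(0,q[1]-300))])
for z in (182.6,204.6,253):
  for dx in(-15,15):
   for dy in (-10,10): print(z,dx,dy,(proj(n,D([np.array((dx,-82.4+dy,z))/1000]))[0]*3-off).round())
from cell import capture
im=capture(n)[:,:,::-1]
cv2.imwrite("pics/b_full.png",cv2.convertScaleAbs(cv2.resize(im[0:240,80:400],None,fx=2.4,fy=2.4),alpha=1.8))
```

```text
182.6 -15 -10 [229. 292.]
182.6 -15 10 [254. 263.]
182.6 15 -10 [277. 318.]
182.6 15 10 [302. 288.]
204.6 -15 -10 [218. 268.]
204.6 -15 10 [243. 238.]
204.6 15 -10 [267. 294.]
204.6 15 10 [293. 264.]
253 -15 -10 [190. 207.]
253 -15 10 [218. 176.]
253 15 -10 [243. 234.]
253 15 10 [271. 202.]
```

View pics/b_full.png

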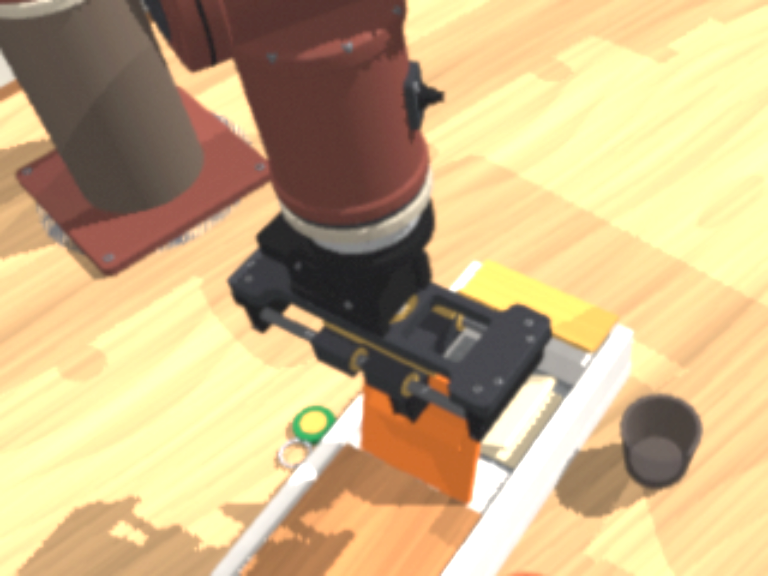

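```bash
cat > tool.py <<'E'
from ov import *
from cell import capture, read_state
import sys
n="scene"; s=read_state(); c=Di(s["tcp_pos"])[0]*1000
im=cv2.convertScaleAbs(cv2.resize(capture(n)[:,:,::-1],None,fx=4,fy=4,interpolation=cv2.INTER_CUBIC),alpha=1.8)
def box(dx,dy,z0,z1,col):
    for z in(z0,z1):
        q=proj(n,D([(c+[a*dx,b*dy,z])/1000 for a,b in((-1,-1),(1,-1),(1,1),(-1,1))])); cv2.polylines(im,[np.int32(q*4+1.5)],True,col,1,cv2.LINE_AA)
box(15,9.5,-22,48,(0,255,0)); box(95,37.5,48,48,(255,0,0))
q=(proj(n,D([c/1000]))[0]*4).astype(int)
x0=max(0,q[0]-400);y0=max(0,q[1]-300)
cv2.imwrite(sys.argv[1],im[y0:y0+600,x0:x0+800]); print(c.round(1),x0,y0)
E
python3 tool.py pics/c1.png
```

```text
[  0.4 -15.  115.1] 613 401
```

View pics/c1.png

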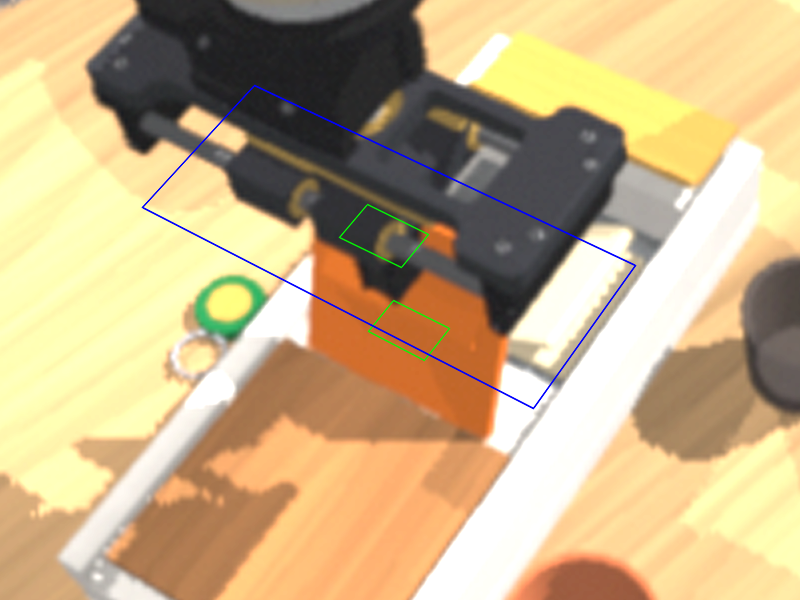

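The picture doesn't match the reported pose. The visible fingertip sits about 25 mm higher than the state and the tool data put it, and it pushes the flap beyond the rib. I'll retreat and measure the tip height by touching the panel.

```bash
python3 -m handwheel '-1 0 0 0.6 0; -1 0 0 0.6 0; -1 0 0 0.6 0; -1 0 0 0.6 0; -1 0 0 0.4 0'; python3 -m handwheel '-1 0.2 0 0 0; -1 0.2 0 0 0; -1 0.2 0 0 0; -1 0.2 0 0 0; -1 0.2 0 0 0'; python3 st.py;  python3 tool.py pics/c2.png
```

```text
t: 5.4
tcp_pos: [0.5368, -0.098, 0.1153]
orientation: [0.3, 1.57, -0.999]
force: [0.7, 0.6, -0.1]
width: 0.004
t: 5.82
tcp_pos: [0.5358, -0.0953, 0.0892]
orientation: [-2.304, 1.57, 2.682]
force: [0.0, 0.0, -0.1]
width: 0.007
t 5.82 dock mm [[  0.3 -84.   89.2]] force(dock) [ 0.   0.  -0.1] w 0.007 
 [[-0.001, 1.0, 0.002], [0.001, 0.002, -1.0], [-1.0, -0.001, -0.001]] [-0.32  0.14  1.84  0.    1.16 -0.59]
[  0.3 -84.   89.2] 528 553
```

View pics/c2.png

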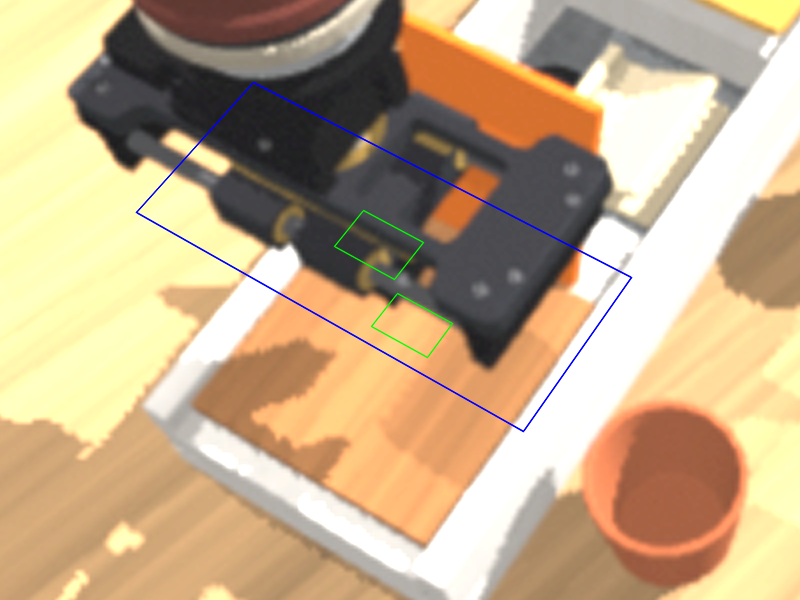

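```bash
python3 -m handwheel '-1 0.15 0 0 0; -1 0.15 0 0 0; -1 0.1 0 0 0; -1 0 0 0 0; -1 0 0 0 0';python3 st.py
```

```text
t: 6.28
tcp_pos: [0.5362, -0.096, 0.0801]
orientation: [-2.142, 1.571, 2.844]
force: [0.8, -0.2, -0.3]
width: 0.004
t 6.28 dock mm [[  0.5 -84.7  80.1]] force(dock) [ 0.7 -0.4 -0.3] w 0.004 
 [[-0.0, 1.0, 0.001], [0.0, 0.001, -1.0], [-1.0, -0.0, -0.0]] [-0.32  0.16  1.85 -0.    1.14 -0.6 ]
```

```bash
python3 -m handwheel '-1 0.1 0 0 0; -1 0.1 0 0 0; -1 0.1 0 0 0; -1 0 0 0 0; -1 0 0 0 0';python3 st.py
```

```text
t: 6.7
tcp_pos: [0.5361, -0.096, 0.0724]
orientation: [-2.167, 1.57, 2.818]
force: [0.2, -0.0, 0.2]
width: 0.005
t 6.7 dock mm [[  0.3 -84.7  72.4]] force(dock) [ 0.2 -0.1  0.2] w 0.005 
 [[-0.0, 1.0, 0.001], [0.0, 0.001, -1.0], [-1.0, -0.0, -0.0]] [-0.32  0.17  1.85  0.    1.12 -0.6 ]
```

No contact 10 mm below the expected touch height, so the offset is real.

```bash
python3 -m handwheel '-1 0.1 0 0 0; -1 0.1 0 0 0; -1 0.1 0 0 0; -1 0 0 0 0; -1 0 0 0 0';python3 st.py; python3 tool.py pics/c3.png
```

```text
t: 7.12
tcp_pos: [0.536, -0.096, 0.0649]
orientation: [-2.158, 1.57, 2.827]
force: [-0.2, 0.6, 0.7]
width: 0.007
t 7.12 dock mm [[  0.3 -84.7  64.9]] force(dock) [-0.   0.6  0.7] w 0.007 
 [[-0.001, 1.0, 0.001], [0.0, 0.001, -1.0], [-1.0, -0.001, -0.0]] [-0.32  0.18  1.86 -0.    1.11 -0.6 ]
[  0.3 -84.7  64.9] 538 580
```

View pics/c3.png

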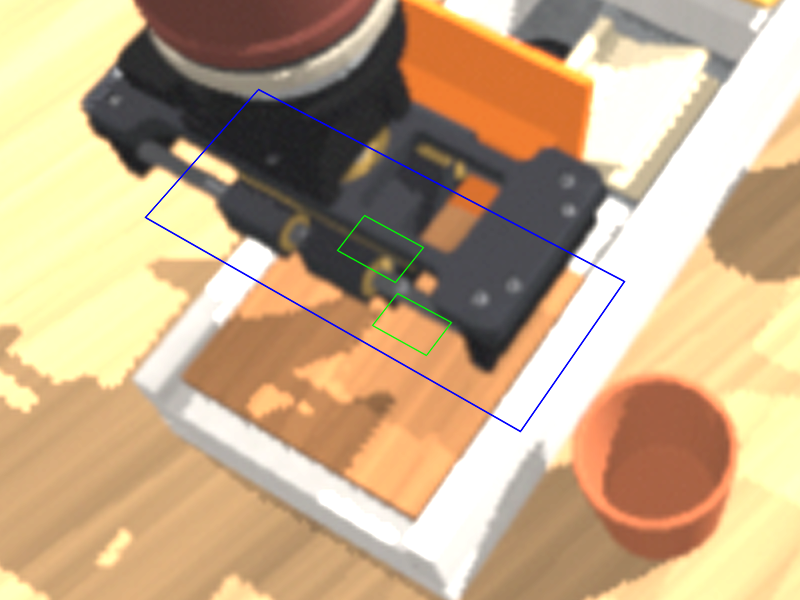

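```bash
python3 -m handwheel '-1 0.1 0 0 0; -1 0.1 0 0 0; -1 0.1 0 0 0; -1 0 0 0 0; -1 0 0 0 0';python3 st.py
```

```text
t: 7.58
tcp_pos: [0.536, -0.096, 0.0573]
orientation: [-2.166, 1.57, 2.82]
force: [0.3, -1.0, 0.2]
width: 0.004
t 7.58 dock mm [[  0.3 -84.7  57.3]] force(dock) [ 0.  -1.   0.2] w 0.004 
 [[-0.001, 1.0, 0.001], [0.0, 0.001, -1.0], [-1.0, -0.001, -0.0]] [-0.32  0.19  1.86  0.    1.09 -0.6 ]
```

```bash
python3 -m handwheel '-1 0.1 0 0 0; -1 0.1 0 0 0; -1 0.1 0 0 0; -1 0 0 0 0; -1 0 0 0 0';python3 st.py; python3 tool.py pics/c4.png
```

```text
t: 8.0
tcp_pos: [0.5361, -0.096, 0.0499]
orientation: [-2.148, 1.57, 2.837]
force: [-0.7, -0.7, 0.5]
width: 0.005
t 8.0 dock mm [[  0.3 -84.7  49.9]] force(dock) [-0.9 -0.5  0.5] w 0.005 
 [[-0.0, 1.0, 0.001], [0.0, 0.001, -1.0], [-1.0, -0.0, -0.0]] [-0.32  0.2   1.86 -0.    1.08 -0.6 ]
[  0.3 -84.7  49.9] 545 595
```

View pics/c4.png

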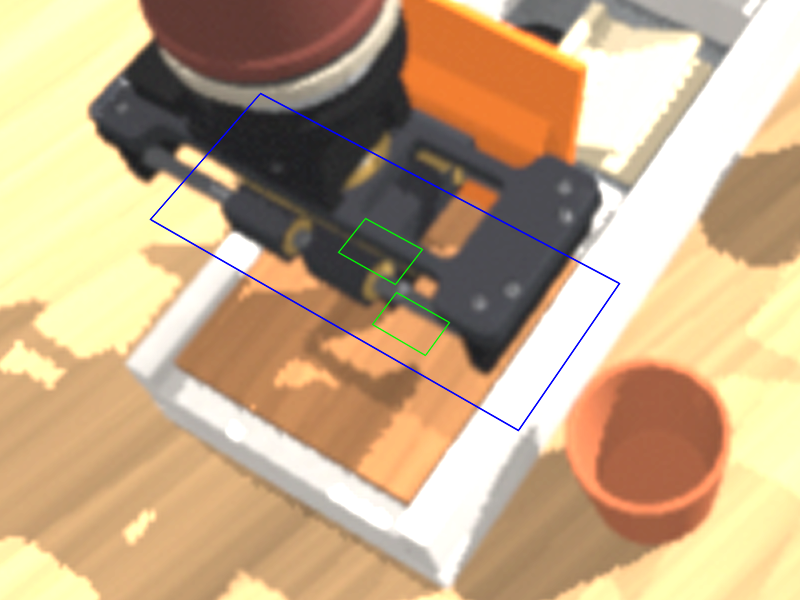

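```bash
python3 -m handwheel '-1 0.1 0 0 0; -1 0.1 0 0 0; -1 0.1 0 0 0; -1 0 0 0 0; -1 0 0 0 0';python3 st.py
```

```text
t: 8.47
tcp_pos: [0.5364, -0.0961, 0.0428]
orientation: [0.927, 1.571, -0.371]
force: [-0.3, -0.6, 2.1]
width: 0.002
t 8.47 dock mm [[  0.6 -84.9  42.8]] force(dock) [-0.4 -0.5  2.1] w 0.002 
 [[0.0, 1.0, 0.001], [-0.0, 0.001, -1.0], [-1.0, 0.0, 0.0]] [-0.32  0.21  1.87 -0.    1.07 -0.6 ]
```

```bash
python3 -m handwheel '-1 0.08 0 0 0; -1 0 0 0 0; -1 0 0 0 0; -1 0 0 0 0; -1 0 0 0 0';python3 st.py;python3 tool.py pics/c5.png
```

```text
t: 8.88
tcp_pos: [0.5366, -0.0965, 0.0427]
orientation: [0.037, 1.57, -1.26]
force: [-6.0, 0.2, 15.6]
width: 0.006
t 8.88 dock mm [[  0.7 -85.3  42.7]] force(dock) [-5.7  1.8 15.6] w 0.006 
 [[0.0, 1.0, 0.001], [-0.001, 0.001, -1.0], [-1.0, 0.0, 0.001]] [-0.32  0.21  1.87 -0.    1.07 -0.59]
[  0.7 -85.3  42.7] 548 604
```

View pics/c5.png

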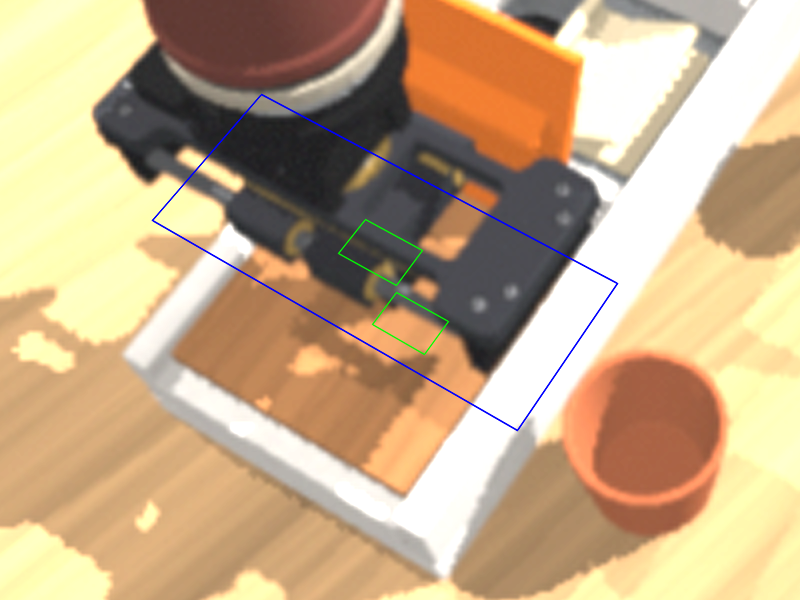

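The tip touches the panel at a reported TCP z of 42.7 mm, so the real fingertip is about 17 mm above the reported TCP height, not 22 mm below it. The picture agrees, and y shows almost no offset. I'll use tip = TCP + 17 from here: rise, then start the fold at a tip height of about 99 mm.

```bash
python3 -m handwheel '-1 -0.8 0 0 0; -1 -0.8 0 0 0; -1 0 0 -0.3 0; -1 0 0 -0.7 0; -1 0 0 -0.7 0'; python3 st.py;python3 tool.py pics/d1.png
```

```text
t: 9.35
tcp_pos: [0.5247, -0.0549, 0.0805]
orientation: [1.205, 1.57, -0.094]
force: [0.1, 0.4, -0.4]
width: 0.007
t 9.35 dock mm [[  0.5 -42.1  80.5]] force(dock) [ 0.2  0.3 -0.4] w 0.007 
 [[0.001, 1.0, -0.0], [-0.0, -0.0, -1.0], [-1.0, 0.001, 0.0]] [-0.25  0.12  1.89  0.    1.13 -0.53]
[  0.5 -42.1  80.5] 589 489
```

View pics/d1.png

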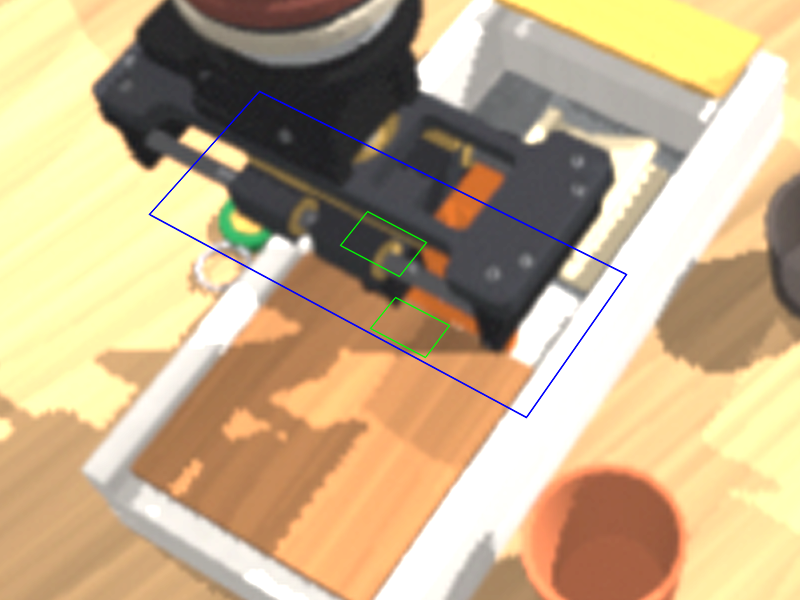

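```bash
python3 -m handwheel '-1 0 0 -0.3 0; -1 0 0 -0.3 0; -1 0.05 0 -0.2 0; -1 0.1 0 -0.2 0; -1 0.1 0 -0.2 0'; python3 st.py;python3 tool.py pics/d2.png
```

```text
t: 9.82
tcp_pos: [0.5166, -0.0262, 0.0741]
orientation: [-0.473, 1.57, -1.771]
force: [-0.3, -1.4, -0.7]
width: 0.008
t 9.82 dock mm [[  0.4 -12.2  74.1]] force(dock) [-0.7 -1.2 -0.7] w 0.008 
 [[-0.0, 1.0, 0.001], [-0.0, 0.001, -1.0], [-1.0, -0.0, 0.0]] [-0.2   0.1   1.92 -0.    1.12 -0.48]
[  0.4 -12.2  74.1] 629 447
```

View pics/d2.png

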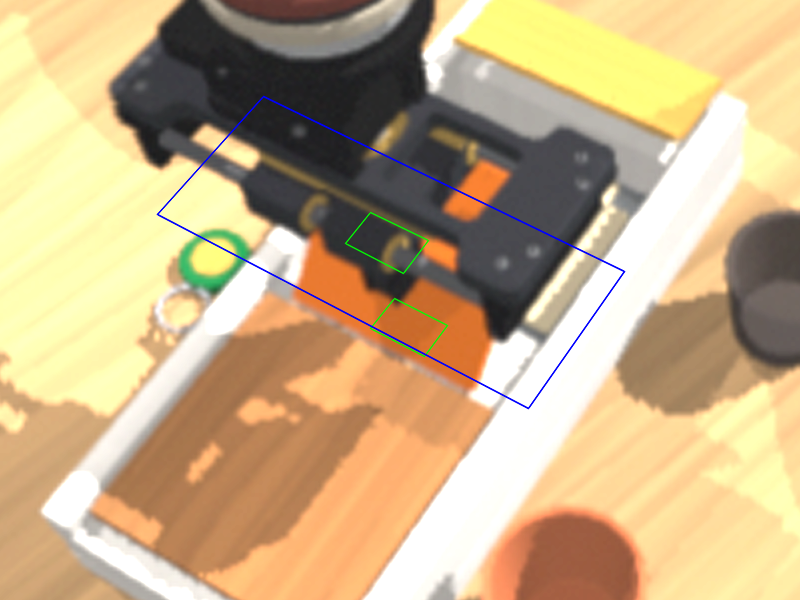

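```bash
python3 -m handwheel '-1 0.16 0 -0.16 0; -1 0.16 0 -0.16 0; -1 0.2 0 -0.12 0; -1 0.2 0 -0.1 0; -1 0 0 0 0'; python3 st.py;python3 tool.py pics/d3.png
```

```text
t: 10.28
tcp_pos: [0.5123, -0.0126, 0.0552]
orientation: [-2.227, 1.569, 2.758]
force: [0.1, -0.3, 1.0]
width: 0.009
t 10.28 dock mm [[-0.2  2.  55.2]] force(dock) [ 0.  -0.3  1. ] w 0.009 
 [[-0.001, 1.0, 0.001], [0.001, 0.001, -1.0], [-1.0, -0.001, -0.001]] [-0.18  0.12  1.94  0.    1.08 -0.45]
[-0.2  2.  55.2] 651 446
```

View pics/d3.png

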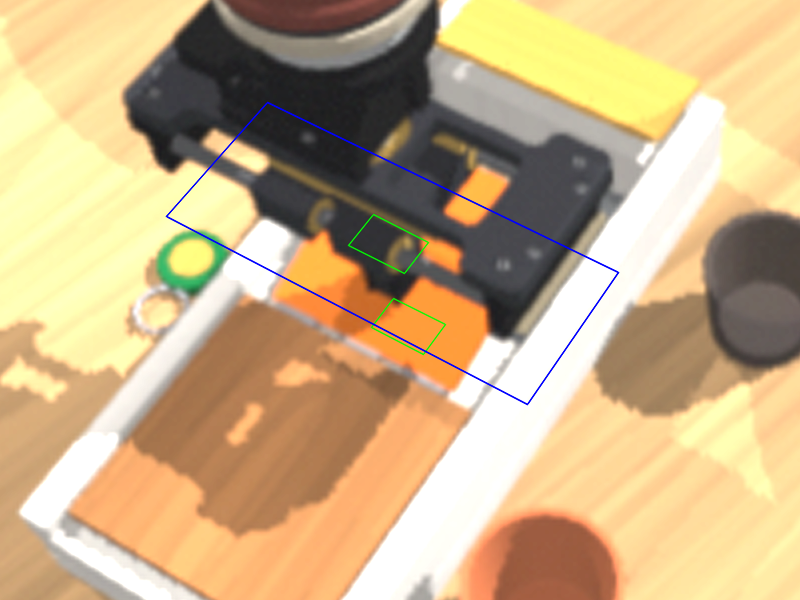

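Flap nearly down, panel unmoved, finger between hinge and rib. Press flat.

```bash
python3 -m handwheel '-1 0.14 0 -0.06 0; -1 0.14 0 -0.06 0; -1 0.14 0 0 0; -1 0.1 0 0 0; -1 0 0 0 0'; python3 st.py;python3 tool.py pics/d4.png
```

```text
t: 10.75
tcp_pos: [0.5123, -0.0101, 0.043]
orientation: [3.06, 1.57, 1.762]
force: [0.5, 0.1, 1.4]
width: 0.004
t 10.75 dock mm [[ 0.5  4.5 43. ]] force(dock) [ 0.5 -0.1  1.4] w 0.004 
 [[0.0, 1.0, 0.001], [0.001, 0.001, -1.0], [-1.0, 0.0, -0.001]] [-0.17  0.14  1.95  0.    1.06 -0.45]
[ 0.5  4.5 43. ] 659 456
```

View pics/d4.png

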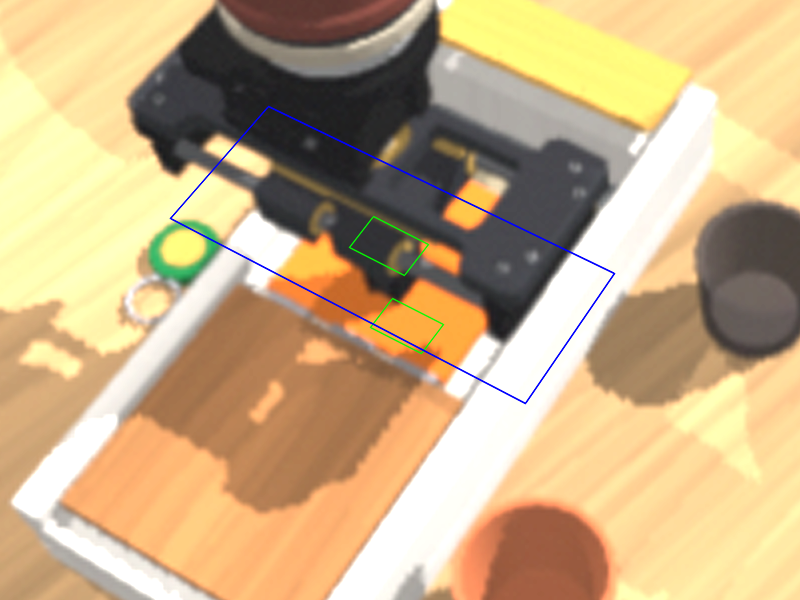

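```bash
python3 -m handwheel '-1 0.06 0 0 0; -1 0.02 0 0 0; -1 0 0 0 0; -1 0 0 0 0; -1 0 0 0 0'; python3 st.py
```

```text
t: 11.22
tcp_pos: [0.5124, -0.0102, 0.0426]
orientation: [-2.72, 1.57, 2.265]
force: [-4.3, 2.6, 9.5]
width: 0.004
t 11.22 dock mm [[ 0.5  4.3 42.6]] force(dock) [-3.4  3.7  9.5] w 0.004 
 [[-0.0, 1.0, 0.001], [0.0, 0.001, -1.0], [-1.0, -0.0, -0.0]] [-0.17  0.14  1.95  0.    1.05 -0.45]
```

The flap is flat: stiff contact at z 42.6 with 9.5 N, the same height as the panel's top face. Now push to +y against the rib.

```bash
python3 -m handwheel '-1 0 0 -0.12 0; -1 0 0 -0.12 0; -1 0 0 -0.12 0; -1 0 0 -0.12 0; -1 0 0 -0.12 0'; python3 st.py;  python3 -m handwheel '-1 0 0 -0.12 0; -1 0 0 -0.12 0; -1 0 0 -0.12 0; -1 0 0 -0.12 0; -1 0 0 -0.12 0'; python3 st.py; python3 tool.py pics/e1.png
```

```text
t: 11.63
tcp_pos: [0.5089, 0.0025, 0.0426]
orientation: [0.074, 1.568, -1.223]
force: [-2.5, -4.6, 8.6]
width: 0.004
t 11.63 dock mm [[ 0.6 17.5 42.6]] force(dock) [-3.7 -3.8  8.6] w 0.004 
 [[0.0, 1.0, 0.001], [-0.003, 0.001, -1.0], [-1.0, 0.0, 0.003]] [-0.15  0.13  1.96 -0.    1.05 -0.42]
t: 12.05
tcp_pos: [0.5048, 0.017, 0.0426]
orientation: [0.044, 1.568, -1.253]
force: [-2.9, -5.1, 9.3]
width: 0.004
t 12.05 dock mm [[ 0.5 32.5 42.6]] force(dock) [-4.2 -4.1  9.3] w 0.004 
 [[0.0, 1.0, 0.001], [-0.003, 0.001, -1.0], [-1.0, 0.0, 0.003]] [-0.12  0.12  1.97 -0.    1.05 -0.39]
[ 0.5 32.5 42.6] 691 414
```

View pics/e1.png

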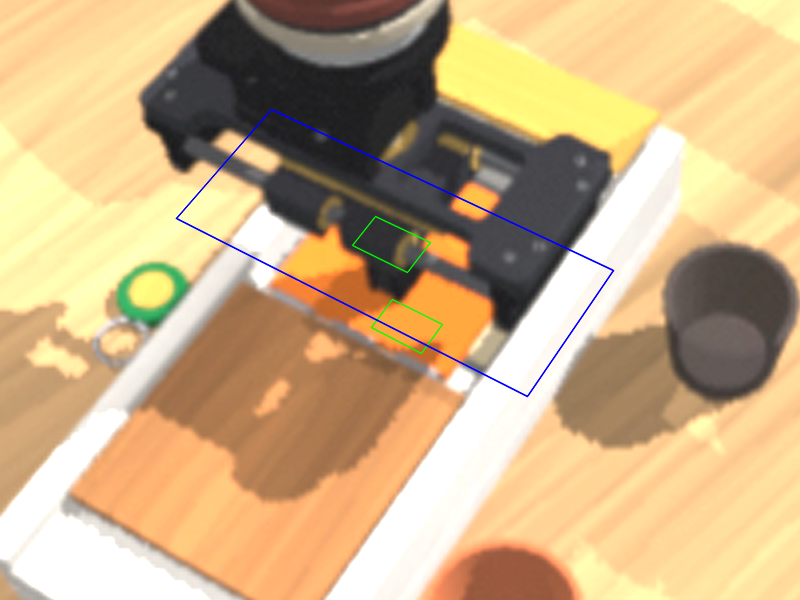

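The panel is following, with 9 N down and about 4 N push. Continue.

```bash
python3 -m handwheel '-1 0 0 -0.12 0; -1 0 0 -0.12 0; -1 0 0 -0.12 0; -1 0 0 -0.12 0; -1 0 0 -0.12 0'; python3 st.py;  python3 -m handwheel '-1 0 0 -0.12 0; -1 0 0 -0.12 0; -1 0 0 -0.12 0; -1 0 0 -0.12 0; -1 0 0 -0.12 0'; python3 st.py; python3 tool.py pics/e2.png
```

```text
t: 12.52
tcp_pos: [0.5009, 0.0315, 0.0427]
orientation: [0.125, 1.568, -1.172]
force: [-2.1, -6.0, 8.5]
width: 0.005
t 12.52 dock mm [[ 0.7 47.6 42.7]] force(dock) [-3.7 -5.2  8.5] w 0.005 
 [[0.0, 1.0, 0.001], [-0.003, 0.001, -1.0], [-1.0, 0.0, 0.003]] [-0.09  0.11  1.98 -0.    1.05 -0.36]
t: 12.93
tcp_pos: [0.4968, 0.046, 0.0426]
orientation: [0.117, 1.568, -1.181]
force: [-2.2, -4.5, 7.8]
width: 0.007
t 12.93 dock mm [[ 0.6 62.6 42.6]] force(dock) [-3.3 -3.8  7.8] w 0.007 
 [[0.0, 1.0, 0.001], [-0.003, 0.001, -1.0], [-1.0, 0.0, 0.003]] [-0.06  0.1   1.99 -0.    1.05 -0.34]
[ 0.6 62.6 42.6] 725 369
```

View pics/e2.png

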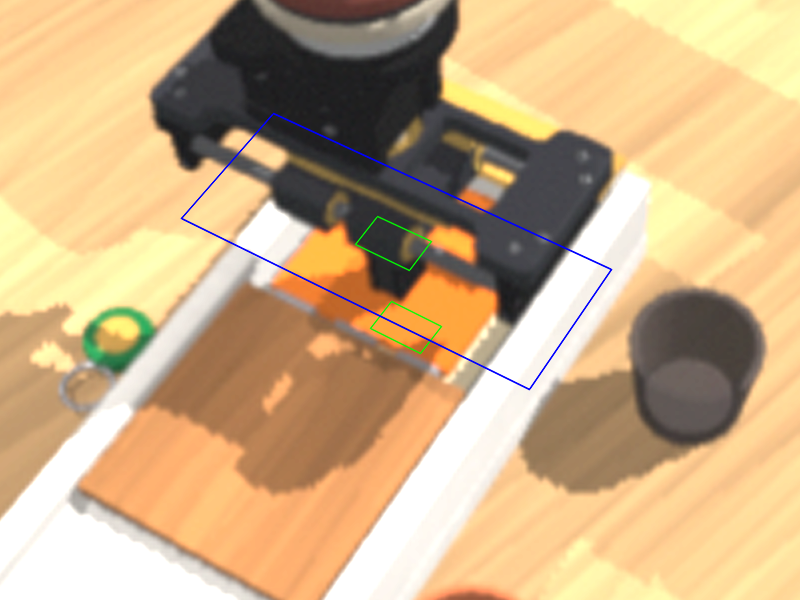

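```bash
python3 -m handwheel '-1 0 0 -0.12 0; -1 0 0 -0.12 0; -1 0 0 -0.12 0; -1 0 0 -0.12 0; -1 0 0 -0.12 0'; python3 st.py;  python3 -m handwheel '-1 0 0 -0.12 0; -1 0 0 -0.12 0; -1 0 0 -0.12 0; -1 0 0 -0.12 0; -1 0 0 0 0'; python3 st.py; python3 tool.py pics/e3.png
```

```text
t: 13.4
tcp_pos: [0.4927, 0.0605, 0.0426]
orientation: [0.083, 1.568, -1.214]
force: [-3.0, -5.3, 9.3]
width: 0.006
t 13.4 dock mm [[ 0.6 77.7 42.6]] force(dock) [-4.3 -4.3  9.3] w 0.006 
 [[0.0, 1.0, 0.001], [-0.003, 0.001, -1.0], [-1.0, 0.0, 0.003]] [-0.04  0.1   1.99 -0.    1.05 -0.31]
t: 13.82
tcp_pos: [0.4893, 0.0725, 0.0426]
orientation: [0.124, 1.569, -1.173]
force: [-3.5, -3.1, 10.0]
width: 0.002
t 13.82 dock mm [[ 0.6 90.2 42.6]] force(dock) [-4.2 -2.  10. ] w 0.002 
 [[0.0, 1.0, 0.001], [-0.002, 0.001, -1.0], [-1.0, 0.0, 0.002]] [-0.01  0.1   2.   -0.    1.05 -0.28]
[ 0.6 90.2 42.6] 755 330
```

View pics/e3.png

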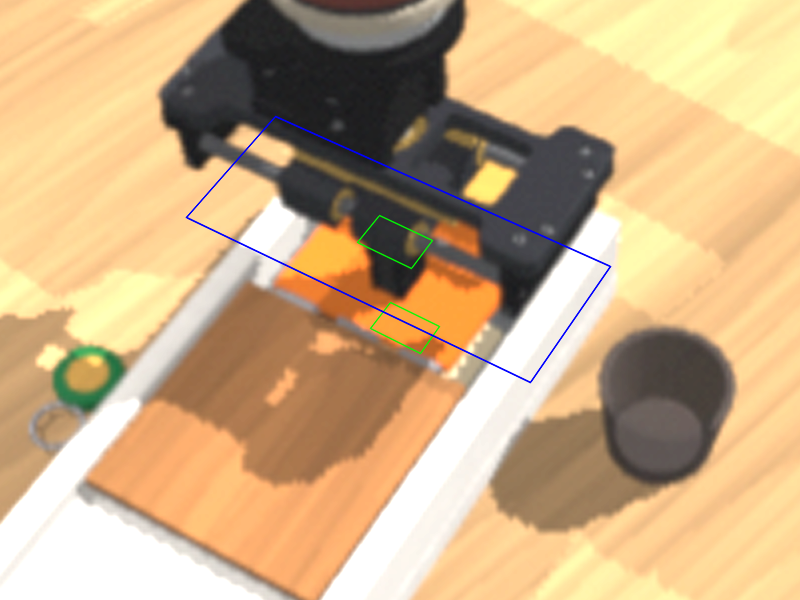

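The edge is under the lip. Keep going until the stop's force rise.

```bash
python3 -m handwheel '-1 0 0 -0.08 0; -1 0 0 -0.08 0; -1 0 0 -0.06 0; -1 0 0 0 0; -1 0 0 0 0'; python3 st.py
```

```text
t: 14.28
tcp_pos: [0.4889, 0.0776, 0.0427]
orientation: [0.72, 1.567, -0.578]
force: [1.4, -4.4, 6.0]
width: 0.008
t 14.28 dock mm [[ 1.5 95.2 42.7]] force(dock) [ 0.2 -4.6  6. ] w 0.008 
 [[0.002, 1.0, 0.001], [-0.003, 0.001, -1.0], [-1.0, 0.002, 0.003]] [-0.    0.09  2.   -0.    1.05 -0.27]
```

```bash
python3 -m handwheel '-1 0 0 -0.08 0; -1 0 0 -0.04 0; -1 0 0 0 0; -1 0 0 0 0; -1 0 0 0 0'; python3 st.py
```

```text
t: 14.7
tcp_pos: [0.4889, 0.0779, 0.0427]
orientation: [0.331, 1.563, -0.966]
force: [3.2, -14.5, 4.1]
width: 0.002
t 14.7 dock mm [[ 1.6 95.5 42.7]] force(dock) [ -0.8 -14.8   4.1] w 0.002 
 [[0.002, 1.0, 0.002], [-0.007, 0.002, -1.0], [-1.0, 0.002, 0.007]] [ 0.    0.09  2.   -0.01  1.05 -0.27]
```

Hard stop at y ≈ 95.5 with 14.8 N, which matches the geometry for home. Ease off the push, then lift straight up.

```bash
python3 -m handwheel '-1 0 0 0.1 0; -1 -0.1 0 0 0; -1 -0.4 0 0 0; -1 -1 0 0 0; -1 -1 0 0 0'; python3 -m handwheel '-1 -1 0 0 0; -1 -1 0 0 0; -1 -1 0 1 0; -1 -1 0 1 0; -1 0 0 1 0'; python3 -m handwheel '-1 0 -1 1 0; -1 0 -1 1 0; -1 0 -1 1 0; -1 0 -1 1 0; -1 0 -1 1 0'; python3 st.py
python3 - <<'E'
from ov import *
from cell import capture
for n in("scene","top"):
    im=capture(n)[:,:,::-1].copy(); cv2.imwrite(f"pics/f_{n}.png",ov(n,im,s=90,phi=0))
E
```

```text
t: 15.12
tcp_pos: [0.4854, 0.0789, 0.1031]
orientation: [-1.809, 1.567, -3.107]
force: [0.9, 0.3, 1.0]
width: 0.006
t: 15.53
tcp_pos: [0.5104, 0.0061, 0.2098]
orientation: [1.142, 1.562, -0.154]
force: [1.3, -0.0, 0.0]
width: 0.004
t: 15.95
tcp_pos: [0.4194, -0.1481, 0.2036]
orientation: [-2.104, 1.57, 2.882]
force: [0.2, -0.5, 0.1]
width: 0.005
t 15.95 dock mm [[-126.  -103.5  203.6]] force(dock) [ 0.1 -0.5  0.1] w 0.005 
 [[-0.0, 1.0, 0.001], [0.0, 0.001, -1.0], [-1.0, -0.0, -0.0]] [-0.52 -0.22  1.97 -0.    1.39 -0.79]
```

View pics/f_scene.png

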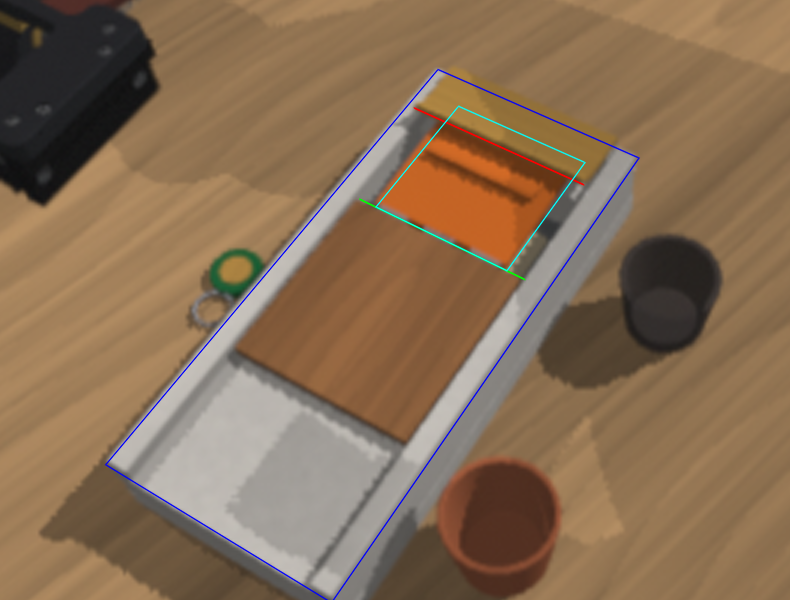

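View pics/f_top.png

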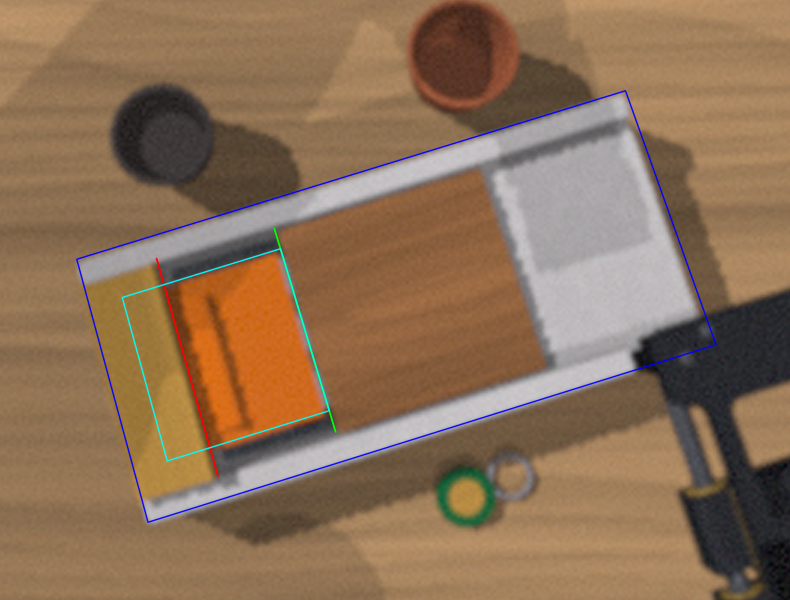

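In both pictures the flap is under the lip and the panel's leading edge lies on the predicted home line: (360,200)–(523,278) in the scene view and (276,230)–(335,430) in the top view. The fob, cup and tealight are at the same pixels as before.

```bash
python3 -m handwheel '-1 0 0 0 0; -1 0 0 0 0; -1 0 0 0 0; -1 0 0 0 0; -1 0 0 0 0'; python3 -c "
from cell import *
print(close_job())"
```

```text
t: 16.47
tcp_pos: [0.4212, -0.1461, 0.2038]
orientation: [-2.619, 1.57, 2.369]
force: [-0.4, 0.4, -0.6]
width: 0.006
the job is handed in; nothing more can be done
None
```

The charging bay is closed and the job was handed in at about 16.5 s. With shut fingertips I folded the flap flat between hinge and rib. Keeping it pressed down with about 9 N, falling to 4 N at the very end, I pushed it and the panel to the stop. The stop showed as 14.8 N with no further travel, 95.5 mm along the dock against 95.5 mm predicted. I then lifted clear.

**Last checks:** After letting go, both pictures show the flap lying flat with its free edge under the brass lip. The panel's leading edge is within about 1–2 mm of the home position. The fob, cup and tealight are at the same pixels as in the first pictures, and the arm was clear and read no contact force.

**What disagreed:**
- **Tool height:** The reported TCP height did not match the real fingertips. They were about 17 mm above the reported TCP, where the tool description puts them 22 mm below it.
- **First fold attempt:** Because of that offset, my first push met the flap beyond its rib and tipped it only partly. I backed off, measured the real height by touching the panel with about 16 N, corrected for it and folded again.

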